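# Load a sample puck and hold its carrier in the datum corner

### The arm

A 7-joint arm with a two-finger parallel gripper is mounted at the origin on the work surface. World frame = base frame: x ahead of the robot, y to its left, z up, the work surface at z = 0. Lengths are in m, angles in rad, forces in N, time in s.
With the tool pointing down it reaches from about 0.35 to 0.9 m from the base axis. Payload 8.1 kg.
Tool frame: the origin (TCP) lies on the centre line of the jaws, within the pads' length; the fingertips stand 19 mm ahead of it and the grasp point (between the pads) is the TCP; z points along the fingers, y is the direction in which the jaws open and shut (so a half turn about z gives the same grasp; the last joint's range is limited). The gripper opens to 92 mm and grips with 3 to 60 N. Pads are 19 mm wide; open, the fingers measure 130 mm over their backs; the gripper's body (75 mm by 190 mm) begins 47 mm behind the grasp point.
Start: joints at [1.006, 0.434, 0.025, 1.573, -0.012, 1.134, -0.075], TCP at [0.278, -0.56, 0.246] pointing down, gripper open.
Joint ranges: [-2.62, 2.62], [-0.44, 2.09], [-1.27, 1.32], [0.08, 2.57], [-1.32, 4.46], [0.12, 2], [-2.74, 2.74]. Speed limits (rad/s): [2.22, 2.22, 3.01, 3.01, 3.14, 3.14, 3.14].

### API

Orientations are given as a rotation vector (axis times angle).
In Python, from cell import monitor, imaging, workorder, outline_of gives the robot as it stands.
- The arm moves only by the tool move_arm, never from a script. Its argument "series" is a list of rows, each a list of 6 numbers: the shift along the world's x, y, z in cm, then the turn, a rotation vector about the world's x, y, z in degrees. A call has 1 to 8 rows; each row shifts and turns the commanded pose from where the row before left it; what a row does not reach is not made up. A row lasts 1/10 s, in which the tool goes at most 50 mm and 8.59 degrees, less where a joint would pass 70% of its speed; a pose out of reach is approached as far as the arm can. A call with a gripper value outside its range is refused whole. "grip" is the opening, from 0 (shut) to 1 (fully open), set as the call begins (left out, the last holds). The fingers move at their own pace and stop on an object; "force" is the grip in N (left out, the last holds). Time passes only in rows, so rows that do not move let the fingers close. It gives the time, the measured TCP pose, the force and the opening at its end, in the units of the state.
- monitor.observe(): the state, without advancing time (a new reading comes with each control period).
- imaging.get_image(name): name is "scene" or "side" or "wrist"; returns a dict with "color" (420x560x3 uint8, red, green, blue), "fx", "fy", "cx", "cy" (pixels), "dist_coeffs" ([k1, k2, p1, p2, k3] as OpenCV has them; the pictures are not rectified), "rvec" (rotation vector, rad) and "tvec" (3), from world to camera coordinates, as OpenCV has them; the wrist camera has in their place "mount" (4x4, takes a point from camera to tool coordinates, whose origin is the TCP and whose axes are the flange's). Camera axes: x right, y down, z forward; pixel columns grow to the right and rows downward; lengths in m; the calibration is good to about 2 mm. A picture is of the moment at which its call begins: read the wrist's pose just before it. There is no depth.
- workorder.sign_off(): hands the job in, once; it reports no verdict.
Trained networks look in the newest picture that a camera, given by its name, has taken for a name from the list of things; names that differ only in an ending like _2 or _b are one class to them, and where a whole thing is asked for, a point or a joint stands for the part that bears it (a point fixed in the world has none). Each returns a list of dicts, best first, with "p" (0 to 1); they miss things now and then, are a little off and sometimes report something else, mostly with a low value. They report only what shows in the picture. A call takes as long as a camera call. They do not tell look-alikes from the thing itself.
- outline_of(camera, thing): "mask" (420x560 bool, what is visible of it) and "rect" ([left, top, width, height] in pixels, round what is visible of it).
The state is a dict: "clock": time; "joints": joint angles; "dq": joint speeds; "joint_efforts": joint torques, N m; "position": TCP position; "ee_rot": TCP orientation; "force": force on the tool from outside, world axes, zero at the start; "ft_torque": the same for the moment, N m; "width": opening from 0.0 (shut) to 1.0 (fully open).
Only numpy, scipy, OpenCV 4.12 (cv2) and the standard library are available. Lean on these libraries where they do the work, as an engineer would, in place of code of your own. Each camera call takes 0.05 s, during which the arm holds its last target. There are 200 camera calls.

### The job

Take the blue sample puck from the grey mat, set it upright and fully home in the round recess of the aluminium carrier and let go of it. Then slide the carrier, puck and all, square into the corner of the dark steel stage and finish while still holding it there, pressed firmly against both brass stops at once and flat on the stage. Leave the other pucks and everything else on the bench where they are.

Things in the scene. Friction and masses are not known exactly. Their poses are not given: they have to be found in the camera images.
- blue_puck_center (a point): centre (half-way up) of the blue resin sample puck, an upright cylinder 30 mm in diameter and 22 mm tall with a small bright steel square in its top; z is its axis. It is loose, 30 to 50 g, and stands with the red and green pucks in a nearly straight row, about 85 mm apart in any order, along the grey mat (260 x 100 mm, 3 mm thick)
- recess_floor (a point): centre of the flat floor of the round recess in the top of the carrier; z up. The recess is 32 mm in diameter and 10 mm deep with a 2 mm chamfer at its mouth, so the mouth is 10 mm above this point and a puck that is home stands 12 mm proud of the carrier
- carrier_center (a point): centre (half-way up) of the carrier, a loose plain aluminium block 50 x 50 mm and 40 mm tall, 0.2 to 0.35 kg, with the recess in the middle of its top; x and y are square to its upright sides, z up. It stands on the stage clear of the stops and somewhat turned; its sides may be gripped above the stops
- carrier: the same carrier, point at the centre of its underside
- stage: fixed dark steel stage plate, smooth and slippery (friction about 0.25, as on the stops), 170 x 170 mm on short feet; origin on the bench under its centre, its upper face 14 mm above that; its sides run along its x and y, z up. The two brass stops stand at its +x and +y edges, so the corner is towards +x +y of this frame. The inner face of stop A lies at x = 70 mm and that of stop B at y = 70 mm, so that the carrier in the corner has its centre at x = 45, y = 45 mm
- stop_a: fixed brass stop at the stage's +x edge, a bar 12 mm thick (along x), 130 mm long (along y) and 12 mm high above the stage (its top is 26 mm above the bench); origin at the centre of its underside, axes as the stage's
- stop_b: fixed brass stop at the stage's +y edge, a bar 130 mm long (along x), 12 mm thick (along y) and 12 mm high above the stage (its top is 26 mm above the bench); origin at the centre of its underside, axes as the stage's
- red_puck_center (a point): centre of the red puck (same size as the blue one), to be left alone, about 75 mm or more from the next puck on the mat
- green_puck_center (a point): centre of the green puck (same size as the blue one), to be left alone
- beaker: glass beaker 66 mm across and 85 mm tall, loose, to be left alone; origin under its centre
- amber_bottle: amber bottle 60 mm across and 130 mm tall, loose, to be left alone; origin under its centre
- salt_jar: white jar with a red cap, 64 mm across and 80 mm tall, loose, to be left alone; origin under its centre
- tweezers: steel tweezers 120 mm long lying flat on the bench along their x, loose, to be left alone
There are look-alikes about, which are no part of the job. Of the things that look like the part that bears blue_puck_center, the smaller one is meant.

How it is judged:
By the outcome, as a careful person would: the job done as asked, in the order asked, and still so for the second after the job is handed in, while the arm keeps its last pose, push and grip.
It also fails if it takes over 61 s, if anything falls off the work surface, if the arm or the gripper's body presses on something with over 40 N, if the wrist force passes 120 N, or if a joint passes its speed limit or range.

## Working session

There is one attempt and no reset: what is moved stays moved. The work goes in short steps, Python scripts to look and compute and a tool call to move; the robot and the scene stay as the last step left them, time stands still between calls to the robot, and variables do not carry over. Pictures are saved under pics/ and viewed, about 8 in all and at most 12, crops included, and the job is handed in when it is done.

Besides the shell and the picture viewer there is one more tool, called after "Request:" as name(argument=value, ...), one argument or row to a line, values as JSON. move_arm: Moves the arm, as the interface text tells. Its arguments: {"type":"object","properties":{"series":{"type":"array"},"grip":{"type":"number"},"force":{"type":"number"}},"required":["series"]}

```bash
ls; mkdir -p pics
cat > h.py <<'E'
import numpy as np, cv2
from cell import monitor, imaging, workorder, outline_of
from scipy.spatial.transform import Rotation as R
def cam(im, st=None):
    """returns K,dist,Rwc(cam->world),C"""
    K=np.array([[im['fx'],0,im['cx']],[0,im['fy'],im['cy']],[0,0,1.]]);d=np.array(im['dist_coeffs'],float)
    if 'mount' in im:
        M=np.array(im['mount']);Rt=R.from_rotvec(st['ee_rot']).as_matrix()
        return K,d,Rt@M[:3,:3],Rt@M[:3,3]+np.array(st['position'])
    Rc=cv2.Rodrigues(np.array(im['rvec'],float))[0]
    return K,d,Rc.T,-Rc.T@np.array(im['tvec'],float).ravel()
def onplane(c,uv,z):
    K,d,Rw,C=c
    p=cv2.undistortPoints(np.array(uv,float).reshape(-1,1,2),K,d).reshape(-1,2)
    r=np.c_[p,np.ones(len(p))]@Rw.T
    return C+r*((z-C[2])/r[:,2])[:,None]
def proj(c,P):
    K,d,Rw,C=c
    rv=cv2.Rodrigues(Rw.T)[0]; return cv2.projectPoints(np.array(P,float).reshape(-1,1,3),rv,-Rw.T@C,K,d)[0].reshape(-1,2)
def shot(name):
    st=monitor.observe(); im=imaging.get_image(name); return im['color'],cam(im,st),st
def save(a,f): cv2.imwrite('pics/'+f,cv2.cvtColor(a,cv2.COLOR_RGB2BGR))
E
python3 - <<'E'
from h import *
print(monitor.observe())
for n in ['scene','side']:
    a,c,st=shot(n); save(a,n+'0.png'); print(n,c[3])
    for t,z in [('blue_puck_center',.014),('carrier_center',.034),('stage',.014),('red_puck_center',.014),('green_puck_center',.014),('stop_a',.02),('stop_b',.02)]:
        for o in outline_of(n,t)[:3]:
            r=o['rect'];print(t,round(o['p'],2),r,onplane(c,[r[0]+r[2]/2,r[1]+r[3]/2],z).round(3))
E
```

```text
pics
{'clock': 0.0, 'joints': array([ 1.00641664,  0.43520779,  0.02501257,  1.57407673, -0.01160878,
        1.13397611, -0.07513617]), 'dq': array([-0.00095742, -0.00040017,  0.00073597, -0.00076531,  0.00071976,
       -0.00034989,  0.00075466]), 'joint_efforts': array([ 5.55677889e-04, -6.67837644e+01,  9.85536352e-01, -3.14457214e+01,
       -6.05699373e-02,  4.27664851e-02,  2.11254055e-04]), 'position': array([ 0.27819205, -0.55915628,  0.24496271]), 'ee_rot': array([-3.05687341e+00, -7.18381973e-01,  7.69577003e-04]), 'force': array([-0.67435726,  0.51413816, -0.07571433]), 'ft_torque': array([-0.0261784 , -0.05996768,  0.03932515]), 'width': 1.0017787135742373}
scene [ 0.99523602 -0.46605032  0.52040788]
blue_puck_center 0.82 [184.3, 243.0, 24.3, 23.0] [[ 0.475 -0.099  0.014]]
blue_puck_center 0.81 [137.9, 262.1, 17.5, 20.3] [[ 0.445 -0.192  0.014]]
carrier_center 0.77 [240.5, 205.5, 27.6, 30.6] [[0.501 0.04  0.034]]
stage 0.73 [217.5, 191.6, 106.5, 67.7] [[0.52  0.072 0.014]]
stage 0.71 [283.9, 215.8, 33.9, 38.5] [[0.592 0.087 0.014]]
red_puck_center 0.76 [163.5, 288.1, 20.
[... 497 characters left out ...]
2.9, 17.5] [[ 0.449 -0.199  0.014]]
blue_puck_center 0.59 [309.2, 259.5, 15.6, 20.2] [[ 0.473 -0.105  0.014]]
carrier_center 0.82 [276.3, 206.2, 23.2, 32.8] [[0.504 0.032 0.034]]
stage 0.64 [231.4, 189.2, 95.3, 64.0] [[0.504 0.065 0.014]]
red_puck_center 0.72 [236.6, 187.6, 36.6, 31.1] [[0.497 0.156 0.014]]
red_puck_center 0.57 [359.5, 272.5, 18.4, 18.4] [[ 0.537 -0.199  0.014]]
green_puck_center 0.54 [385.9, 253.5, 16.7, 18.0] [[ 0.621 -0.2    0.014]]
stop_a 0.84 [234.6, 187.3, 38.9, 32.4] [[0.491 0.151 0.02 ]]
stop_a 0.74 [281.6, 188.2, 42.8, 25.8] [[0.595 0.078 0.02 ]]
stop_b 0.84 [234.6, 187.3, 38.9, 32.4] [[0.491 0.151 0.02 ]]
stop_b 0.74 [281.6, 188.2, 42.8, 25.8] [[0.595 0.078 0.02 ]]
```

Run:
```python
import cv2,numpy as np
a=cv2.imread('pics/scene0.png')[130:350,90:370];b=cv2.imread('pics/side0.png')[150:350,200:440]
a=cv2.resize(a,(420,330),interpolation=cv2.INTER_CUBIC);b=cv2.resize(b,(380,317),interpolation=cv2.INTER_CUBIC)
c=np.zeros((330,800,3),np.uint8);c[:,:420]=a;c[:317,420:]=b
cv2.imwrite('pics/v1.png',c)
```

```text
(no output)
```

View pics/v1.png

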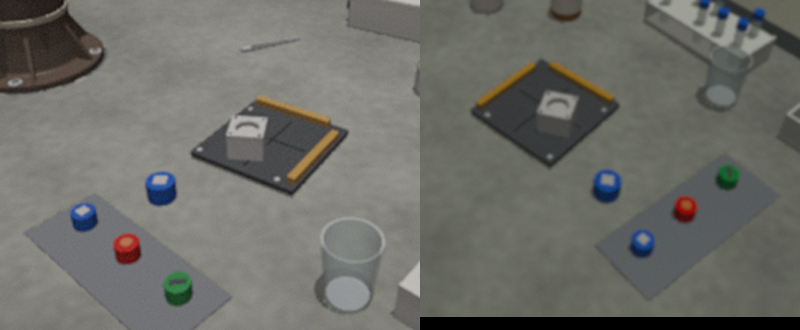

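Top-left blue puck on the mat at about (0.447, -0.197); the bigger blue one off the mat, near (0.475, -0.10), is the look-alike. The corner of the stage points to +x+y.

Request:
move_arm(
  series=[
    [2, 4.4, 0, 0, 0, 0],
    [2, 4.4, 0, 0, 0, 0],
    [2, 4.4, 0, 0, 0, 0],
    [2, 4.4, 0, 0, 0, 0],
    [2, 4.4, 0, 0, 0, 0],
    [2, 4.4, 0, 0, 0, 0],
    [2, 4.4, 0, 0, 0, 0],
    [2, 4.4, 0, 0, 0, 0],
  ],
  grip=0.7,
)

```text
clock: 1.6
position: [0.439, -0.2058, 0.2461]
ee_rot: [3.058, 0.718, 0.001]
force: [1.2, -0.7, 0.6]
width: 0.703
```

Request:
move_arm(
  series=[
    [0, 0, -1, 0, 0, 0],
    [0, 0, -2, 0, 0, 0],
    [0, 0, -2, 0, 0, 0],
    [0, 0, 0, 0, 0, 0],
    [0, 0, 0, 0, 0, 0],
  ],
)

```text
clock: 2.1
position: [0.4383, -0.2079, 0.196]
ee_rot: [-3.058, -0.718, 0.001]
force: [-0.6, 0.1, 0.1]
width: 0.699
```

```bash
cat > w.py <<'E'
from h import *
import sys
a,c,st=shot('wrist'); save(a,sys.argv[1]); print(st['clock'],st['position'].round(4),st['ee_rot'].round(3),'cam',c[3].round(3))
Rt=R.from_rotvec(st['ee_rot']).as_matrix();print('jaw deg',np.degrees(np.arctan2(Rt[1,1],Rt[0,1])),'tilt',Rt[:,2].round(4))
for t,z in [x.split(':') for x in sys.argv[2:]]:
    for o in outline_of('wrist',t)[:3]:
        r=o['rect'];z=float(z);print(t,round(o['p'],2),r,onplane(c,[r[0]+r[2]/2,r[1]+r[3]/2],z).round(4))
E
python3 w.py w1.png blue_puck_center:.014 red_puck_center:.014
```

```text
2.1 [ 0.4383 -0.2079  0.196 ] [-3.058e+00 -7.180e-01  1.000e-03] cam [ 0.505 -0.174  0.335]
jaw deg -63.56679296235544 tilt [-5.e-04  1.e-04 -1.e+00]
blue_puck_center 0.58 [257.9, 171.4, 33.4, 30.7] [[ 0.4484 -0.1996  0.014 ]]
blue_puck_center 0.56 [180.2, 90.7, 39.8, 44.2] [[ 0.4822 -0.1004  0.014 ]]
red_puck_center 0.92 [297.0, 92.1, 29.6, 32.2] [[ 0.5353 -0.1976  0.014 ]]
red_puck_center 0.3 [341.6, 0.0, 37.1, 38.4] [[ 0.6238 -0.2007  0.014 ]]
```

View pics/w1.png

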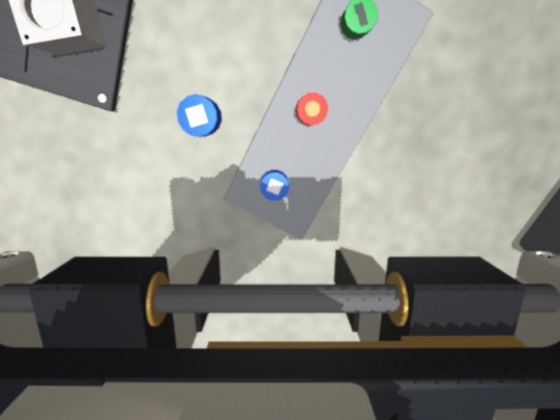

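The puck is at pixel (274,187) on the mat, and the larger look-alike is at (198,115). I'll refine with a silhouette fit.

```bash
cat >> h.py <<'E'
from scipy.optimize import least_squares
def cyl(c,x,y,r,z0,z1):
    t=np.linspace(0,2*np.pi,40)
    return proj(c,[[x+r*np.cos(q),y+r*np.sin(q),z] for z in (z0,z1) for q in t])
def hullmom(p):
    m=cv2.moments(cv2.convexHull(p.astype(np.float32)));return np.array([m['m10']/m['m00'],m['m01']/m['m00']]),m['m00']
def fitcyl(c,mask,x0,r,z0,z1):
    ys,xs=np.nonzero(mask);t=np.array([xs.mean(),ys.mean()])
    s=least_squares(lambda q:hullmom(cyl(c,q[0],q[1],r,z0,z1))[0]-t,x0[:2],x_scale=.01,diff_step=1e-3)
    return s.x,mask.sum(),hullmom(cyl(c,*s.x,r,z0,z1))[1]
E
python3 - <<'E'
from h import *
st=monitor.observe()
for n in ('wrist','side','scene'):
    a,c,st=shot(n)
    hsv=cv2.cvtColor(a,cv2.COLOR_RGB2HSV)
    for o in outline_of(n,'blue_puck_center')[:2]:
        print(n,o['rect'],fitcyl(c,o['mask'],[.448,-.199],.015,.003,.025))
        m=np.zeros(a.shape[:2],np.uint8);l,t,w,h=[int(v) for v in o['rect']]
        m[t-4:t+h+5,l-4:l+w+5]=1
        b=(m>0)&(hsv[...,0]>95)&(hsv[...,0]<130)&(hsv[...,1]>110)
        k=cv2.convexHull(np.argwhere(b)[:,::-1].astype(np.int32));mm=np.zeros(a.shape[:2],np.uint8);cv2.fillPoly(mm,[k],1)
        print('   hsv',fitcyl(c,mm>0,[.448,-.199],.015,.003,.025))
E
```

```text
wrist [261.9, 170.7, 25.3, 31.4] (array([ 0.44998434, -0.19765814]), np.int64(654), 733.0819332373794)
   hsv (array([ 0.45012979, -0.19812552]), np.int64(685), 733.0214147164952)
wrist [177.7, 96.4, 44.8, 38.3] (array([ 0.4785682 , -0.10100985]), np.int64(1467), 912.5898840244045)
   hsv (array([ 0.47920329, -0.10048536]), np.int64(1432), 915.0692350453464)
side [307.6, 254.7, 14.8, 21.9] (array([ 0.47867683, -0.09907428]), np.int64(314), 197.932562623173)
   hsv (array([ 0.47972789, -0.09967356]), np.int64(278), 197.8891814299859)
side [334.0, 293.8, 12.4, 18.9] (array([ 0.44859655, -0.19784222]), np.int64(233), 238.65950637450442)
   hsv (array([ 0.44997942, -0.19772322]), np.int64(219), 238.24921811185777)
scene [137.1, 264.8, 20.0, 19.5] (array([ 0.44981729, -0.19725084]), np.int64(282), 303.2862660433166)
   hsv (array([ 0.44825844, -0.19598289]), np.int64(280), 301.75402431888506)
scene [187.4, 243.1, 21.8, 24.4] (array([ 0.47642039, -0.09901004]), np.int64(424), 253.98264830606058)
   hsv (array([ 0.47724385, -0.09916393]), np.int64(375), 254.33167541318107)
```

Request:
move_arm(
  series=[
    [1.15, 1, -3, 0, 0, 0],
    [0, 0, -4, 0, 0, 0],
    [0, 0, -3.5, 0, 0, 0],
    [0, 0, -3, 0, 0, 0],
    [0, 0, -2, 0, 0, 0],
    [0, 0, -0.7, 0, 0, 0],
    [0, 0, 0, 0, 0, 0],
    [0, 0, 0, 0, 0, 0],
  ],
)

```text
clock: 3.35
position: [0.4506, -0.1978, 0.0346]
ee_rot: [3.058, 0.719, 0.001]
force: [-0.6, 0.1, 0.2]
width: 0.699
```

Request:
move_arm(
  series=[
    [0, 0, 0, 0, 0, 0],
    [0, 0, 0, 0, 0, 0],
    [0, 0, 0, 0, 0, 0],
    [0, 0, 0, 0, 0, 0],
    [0, 0, 0, 0, 0, 0],
    [0, 0, 0, 0, 0, 0],
    [0, 0, 0, 0, 0, 0],
  ],
  grip=0.2,
  force=20,
)

```text
clock: 4.05
position: [0.4501, -0.1976, 0.0339]
ee_rot: [3.058, 0.719, 0.0]
force: [-0.7, -0.1, 4.3]
width: 0.315
```

Request:
move_arm(
  series=[
    [0, 0, 0.5, 0, 0, 0],
    [0, 0, 1.5, 0, 0, 0],
    [0, 0, 3, 0, 0, 0],
    [0, 0, 4, 0, 0, 0],
    [0, 1, 4, 0, 0, 0],
    [0, 4, 3, 0, 0, 0],
    [0, 4, 0, 0, 0, 0],
    [0, 4, 0, 0, 0, 0],
  ],
)

```text
clock: 4.85
position: [0.4503, -0.0663, 0.1952]
ee_rot: [3.058, 0.717, 0.004]
force: [0.4, 0.2, -1.0]
width: 0.315
```

Request:
move_arm(
  series=[
    [0, 2.5, 0, 0, 0, 0],
    [0, 1, 0, 0, 0, 0],
    [0, 0, 0, 0, 0, 0],
    [0, 0, 0, 0, 0, 0],
    [0, 0, 0, 0, 0, 0],
  ],
)

```text
clock: 5.35
position: [0.4499, -0.0342, 0.1936]
ee_rot: [3.059, 0.715, -0.001]
force: [0.0, 0.6, -0.8]
width: 0.317
```

```bash
python3 w.py w2.png carrier_center:.034 recess_floor:.054 stop_a:.026 stage:.014 blue_puck_center:0.15; python3 -c "
from cell import monitor;s=monitor.observe();print(s['force'],s['width'])"
```

```text
5.35 [ 0.4499 -0.0342  0.1936] [ 3.059e+00  7.150e-01 -1.000e-03] cam [ 0.516 -0.001  0.333]
jaw deg -63.68293133972186 tilt [-4.e-04 -6.e-04 -1.e+00]
carrier_center 0.7 [199.4, 84.2, 69.6, 67.7] [[0.5052 0.0377 0.034 ]]
recess_floor 0.97 [197.2, 82.5, 71.1, 70.6] [[0.5056 0.0364 0.054 ]]
stop_a 0.95 [189.7, 0.0, 116.7, 38.5] [[0.5862 0.0619 0.026 ]]
stop_a 0.8 [101.2, 2.1, 39.2, 142.0] [[0.4949 0.1485 0.026 ]]
stage 0.64 [102.9, 1.7, 210.9, 197.1] [[0.5085 0.0697 0.014 ]]
stage 0.35 [100.2, 1.1, 41.9, 143.8] [[0.4943 0.154  0.014 ]]
blue_puck_center 0.67 [249.7, 235.2, 55.4, 47.0] [[ 0.4429 -0.0375  0.15  ]]
blue_puck_center 0.64 [327.3, 181.9, 39.3, 40.6] [[ 0.4952 -0.0589  0.15  ]]
[-0.26792507  0.01546636  0.51183071] 0.31567183967770696
```

View pics/w2.png

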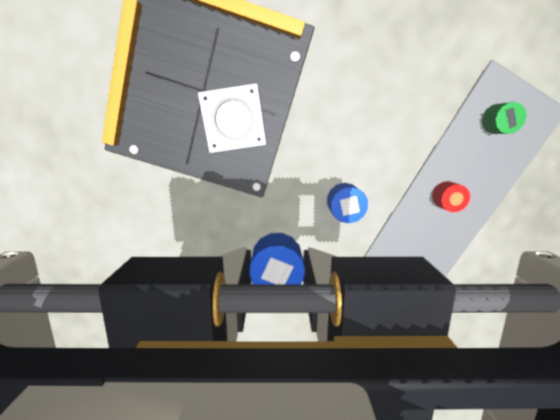

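Puck is held at (277,262), carrier's top with the empty recess at (232,118), stop A along the top edge of the picture, stop B on the left.

```bash
cat > m.py <<'E'
from h import *
a,c,st=shot('wrist')
hsv=cv2.cvtColor(a,cv2.COLOR_RGB2HSV);roi=np.zeros(a.shape[:2],bool);roi[:215,80:330]=1
# carrier top
w=(roi&(hsv[...,2]>195)&(hsv[...,1]<40)).astype(np.uint8);n,l,s,_=cv2.connectedComponentsWithStats(w);i=1+s[1:,4].argmax()
k=cv2.convexHull(np.argwhere(l==i)[:,::-1].astype(np.int32));P=onplane(c,k.reshape(-1,2),.054)[:,:2]
r=cv2.minAreaRect((P*1000).astype(np.float32));print('carrier top mm',r, s[i])
# recess mouth circle
o=outline_of('wrist','recess_floor')
# plate
d=(roi&(hsv[...,2]<75)).astype(np.uint8)
y=(roi&(hsv[...,0]>12)&(hsv[...,0]<32)&(hsv[...,1]>120)&(hsv[...,2]>110)).astype(np.uint8)
u=cv2.morphologyEx(d|y|w,cv2.MORPH_CLOSE,np.ones((5,5)));n,l,s,_=cv2.connectedComponentsWithStats(u);i=1+s[1:,4].argmax();u=(l==i)
k=cv2.findContours(u.astype(np.uint8),cv2.RETR_EXTERNAL,cv2.CHAIN_APPROX_NONE)[0];k=max(k,key=len).reshape(-1,2).astype(float)
def line(p,q,z):
    p,q=np.array(p,float),np.array(q,float);t=(q-p)/np.hypot(*(q-p));nrm=np.array([-t[1],t[0]])
    e=k[(abs((k-p)@nrm)<6)&((k-p)@t>8)&((k-p)@t<np.hypot(*(q-p))-8)]
    W=onplane(c,e,z)[:,:2];f=cv2.fitLine(W.astype(np.float32),cv2.DIST_HUBER,0,1e-4,1e-4).ravel();return f,len(e)
for nm,p,q in (('near y edge',(313,27),(263,196)),('near x edge',(105,150),(263,196))):
    f,m=line(p,q,.014);print(nm,f.round(4),m,'deg',np.degrees(np.arctan2(f[1],f[0])))
# stops: yellow inner border at foot (z=.014) & outline
n,l,s,_=cv2.connectedComponentsWithStats(y)
for i in range(1,n):
    if s[i,4]>300:
        e=np.argwhere(l==i)[:,::-1].astype(np.int32)
        for z in (.014,.026):
            print('stop',s[i],z,cv2.minAreaRect((onplane(c,cv2.convexHull(e).reshape(-1,2),z)[:,:2]*1000).astype(np.float32)))
        bx=cv2.boxPoints(cv2.minAreaRect(e));print(bx.round(0).tolist())
b=(hsv[...,0]>95)&(hsv[...,0]<130)&(hsv[...,1]>110);b[:,:220]=0;b[:,330:]=0;b[:225]=0
xs=np.nonzero(b);print('held puck rect',xs[1].min(),xs[1].max(),xs[0].min(),xs[0].max())
z=st['position'][2];q=cyl(c,*st['position'][:2],.015,z-.031,z-.009);print('pred',q.min(0),q.max(0),'sq',proj(c,[[*st['position'][:2],z-.009]]))
Image=a.copy();Image[u&(np.indices(u.shape).sum(0)%4==0)]=[255,0,255];Image[w>0]=[0,255,0];save(Image,'seg.png')
E
python3 m.py
```

```text
carrier top mm ((466.19024658203125, 105.4979019165039), (184.05625915527344, 109.68220520019531), 16.584129333496094) [   80     0   122   215 10257]Traceback (most recent call last):
  File "m.py", line 20, in <module>
    f,m=line(p,q,.014);print(nm,f.round(4),m,'deg',np.degrees(np.arctan2(f[1],f[0])))
        ~~~~^^^^^^^^^^
  File "m.py", line 18, in line
    W=onplane(c,e,z)[:,:2];f=cv2.fitLine(W.astype(np.float32),cv2.DIST_HUBER,0,1e-4,1e-4).ravel();return f,len(e)
      ~~~~~~~^^^^^^^
  File "h.py", line 14, in onplane
    p=cv2.undistortPoints(np.array(uv,float).reshape(-1,1,2),K,d).reshape(-1,2)
      ~~~~~~~~~~~~~~~~~~~^^^^^^^^^^^^^^^^^^^^^^^^^^^^^^^^^^^^^^^^
cv2.error: OpenCV(4.12.0) /io/opencv/modules/calib3d/src/undistort.dispatch.cpp:347: error: (-215:Assertion failed) CV_IS_MAT(_src) && CV_IS_MAT(_dst) && (_src->rows == 1 || _src->cols == 1) && (_dst->rows == 1 || _dst->cols == 1) && _src->cols + _src->rows - 1 == _dst->rows + _dst->cols - 1 && (CV_MAT_TYPE(_src->type) == CV_32FC2 || CV_MAT_TYPE(_src->type) == CV_64FC2) && (CV_MAT_TYPE(_dst->type) == CV_32FC2 || CV_MAT_TYPE(_dst->type) == CV_64FC2) in function 'cvUndistortPointsInternal'
```

```bash
sed -i "s/^w=(roi&(hsv\[...,2\]>195)/box=np.zeros_like(roi);box[76:160,190:275]=1\nw=(box\&(hsv[...,2]>195)/; s/hsv\[...,2\]<75/hsv[...,2]<95/" m.py; python3 m.py
```

```text
carrier top mm ((504.751953125, 36.5391845703125), (51.38591384887695, 51.42580032348633), 34.3524284362793) [ 200   84   68   70 3644]Traceback (most recent call last):
  File "m.py", line 21, in <module>
    f,m=line(p,q,.014);print(nm,f.round(4),m,'deg',np.degrees(np.arctan2(f[1],f[0])))
        ~~~~^^^^^^^^^^
  File "m.py", line 19, in line
    W=onplane(c,e,z)[:,:2];f=cv2.fitLine(W.astype(np.float32),cv2.DIST_HUBER,0,1e-4,1e-4).ravel();return f,len(e)
      ~~~~~~~^^^^^^^
  File "h.py", line 14, in onplane
    p=cv2.undistortPoints(np.array(uv,float).reshape(-1,1,2),K,d).reshape(-1,2)
      ~~~~~~~~~~~~~~~~~~~^^^^^^^^^^^^^^^^^^^^^^^^^^^^^^^^^^^^^^^^
cv2.error: OpenCV(4.12.0) /io/opencv/modules/calib3d/src/undistort.dispatch.cpp:347: error: (-215:Assertion failed) CV_IS_MAT(_src) && CV_IS_MAT(_dst) && (_src->rows == 1 || _src->cols == 1) && (_dst->rows == 1 || _dst->cols == 1) && _src->cols + _src->rows - 1 == _dst->rows + _dst->cols - 1 && (CV_MAT_TYPE(_src->type) == CV_32FC2 || CV_MAT_TYPE(_src->type) == CV_64FC2) && (CV_MAT_TYPE(_dst->type) == CV_32FC2 || CV_MAT_TYPE(_dst->type) == CV_64FC2) in function 'cvUndistortPointsInternal'
```

```bash
sed -i "s/^def line/sg=a.copy();sg[d>0]=[255,0,255];sg[y>0]=[0,255,0];sg[u]=sg[u]\/\/2+[0,0,127];save(sg,'seg.png')\ndef line/" m.py; python3 m.py 2>&1 | head -1;  python3 -c "
import cv2;a=cv2.cvtColor(cv2.imread('pics/w2.png'),cv2.COLOR_BGR2HSV)
for u,v in [(300,100),(285,140),(180,120),(240,180),(200,200),(180,168),(120,60),(250,10)]: print(u,v,a[v,u])"
```

```text
carrier top mm ((504.73883056640625, 36.52394104003906), (51.436397552490234, 51.37061309814453), 34.316341400146484) [ 200   84   68   70 3645]
300 100 [ 33  10 235]
285 140 [ 30  10 232]
180 120 [107  13 135]
240 180 [108  14  90]
200 200 [ 27  18 158]
180 168 [110  12 130]
120 60 [ 25 136 253]
250 10 [ 27 122 254]
```

View pics/seg.png

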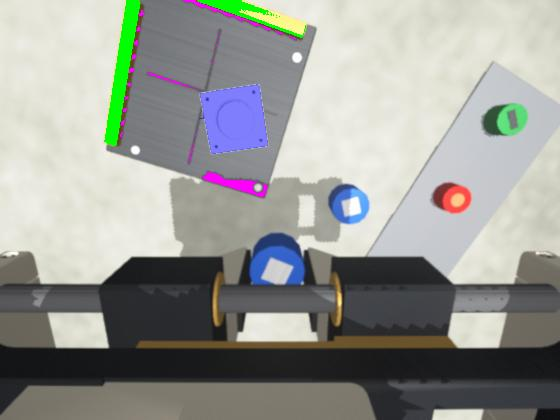

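```bash
sed -i "s/hsv\[...,2\]<95/hsv[...,2]<165)\&(hsv[...,0]>60/" m.py; python3 m.py
```

```text
carrier top mm ((504.8028259277344, 36.517822265625), (51.3904914855957, 51.414161682128906), 34.347347259521484) [ 200   84   68   70 3642]
near y edge [ 0.9872  0.1592  0.5322 -0.0041] 153 deg 9.1622
near x edge [ 0.1576 -0.9875  0.4323  0.0658] 142 deg -80.93367
stop [ 105    0   36  146 1969] 0.014 ((491.78057861328125, 155.5818634033203), (134.5928955078125, 12.642136573791504), 9.117413520812988)
stop [ 105    0   36  146 1969] 0.026 ((492.6971435546875, 149.76805114746094), (129.52626037597656, 12.166232109069824), 9.117409706115723)
[[102.0, 143.0], [126.0, -2.0], [140.0, 0.0], [116.0, 146.0]]
stop [197   0 107  38 789] 0.014 ((595.6988525390625, 65.67317962646484), (12.585333824157715, 100.24431610107422), 8.872516632080078)
stop [197   0 107  38 789] 0.026 ((592.7034912109375, 63.243927001953125), (12.111589431762695, 96.47069549560547), 8.872514724731445)
[[197.0, 1.0], [202.0, -14.0], [307.0, 23.0], [302.0, 38.0]]
held puck rect 249 305 234 284
pred [249.6837745  231.80781331] [306.30603268 297.38779627] sq [[277.9706135  272.31813225]]
```

Request:
move_arm(
  series=[
    [1.5, 2, 0, 0, 0, 2],
    [1.5, 2, 0, 0, 0, 2],
    [1.5, 2, -2, 0, 0, 2],
    [1, 1.1, -3, 0, 0, 2],
    [0, 0, -3, 0, 0, 0],
    [0, 0, -1.5, 0, 0, 0],
    [0, 0, 0, 0, 0, 0],
    [0, 0, 0, 0, 0, 0],
  ],
)

```text
clock: 6.85
position: [0.5051, 0.0385, 0.0991]
ee_rot: [-3.001, -0.93, 0.0]
force: [0.2, 0.1, -1.3]
width: 0.319
```

Run:
```python
from h import *
st=monitor.observe();p=st['position'];print(p,st['ee_rot'],st['force'])
out=[]
for n in ('side','scene'):
    a,c,st=shot(n)
    a=a.copy();a4=cv2.resize(a,None,fx=5,fy=5,interpolation=cv2.INTER_CUBIC)
    t=np.radians(34.35);e=np.array([np.cos(t),np.sin(t)]);f=np.array([-e[1],e[0]]);C=np.array([.5048,.0365])
    sq=[[*(C+.025*(i*e+j*f)),.054] for i,j in((1,1),(1,-1),(-1,-1),(-1,1))]
    for P,col in ((proj(c,sq),(255,0,0)),):
        cv2.polylines(a4,[(P*5+2).astype(np.int32)],True,col,1)
    for z in (p[2]-.031,p[2]-.009):
        q=cyl(c,p[0],p[1],.015,z,z)[:40];cv2.polylines(a4,[(q*5+2).astype(np.int32)],True,(0,255,0),1)
    u,v=(proj(c,[[*C,.07]])[0]*5).astype(int);out.append(a4[v-250:v+250,u-200:u+200])
save(np.hstack(out),'hover.png')
```

```text
[0.50511791 0.03853356 0.09906142] [-3.00056390e+00 -9.30465730e-01  1.32173245e-04] [ 0.24544786  0.05115605 -1.26445431]
```

View pics/hover.png

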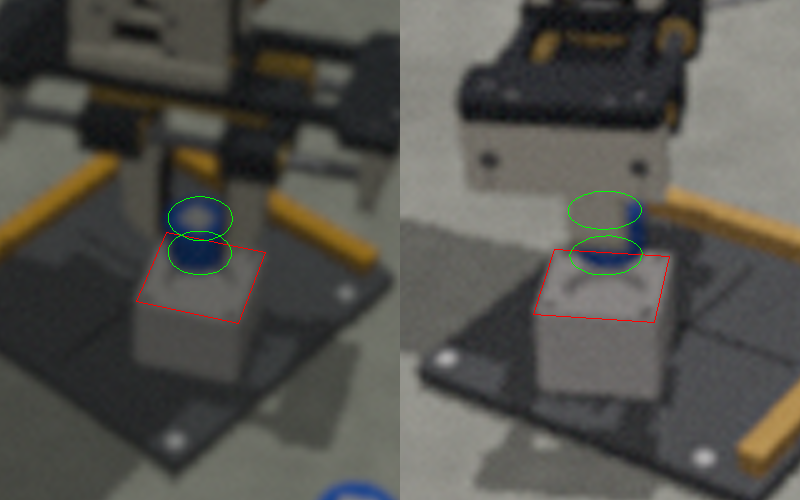

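The overlays of carrier top and held puck match both views to about a pixel; only the measured y is 2 mm too far. I'll correct it and go down.

Request:
move_arm(
  series=[
    [0, -0.2, 0, 0, 0, 0],
    [0, 0, -0.6, 0, 0, 0],
    [0, 0, -0.4, 0, 0, 0],
    [0, 0, -0.2, 0, 0, 0],
    [0, 0, 0, 0, 0, 0],
  ],
)

```text
clock: 7.45
position: [0.5047, 0.0364, 0.0863]
ee_rot: [-3.0, -0.93, 0.001]
force: [0.2, 0.4, -0.2]
width: 0.32
```

Request:
move_arm(
  series=[
    [0, 0, -0.2, 0, 0, 0],
    [0, 0, -0.2, 0, 0, 0],
    [0, 0, -0.2, 0, 0, 0],
    [0, 0, 0, 0, 0, 0],
  ],
)

```text
clock: 7.85
position: [0.5048, 0.0364, 0.0805]
ee_rot: [-3.001, -0.93, 0.001]
force: [-0.7, 0.1, 0.4]
width: 0.318
```

Request:
move_arm(
  series=[
    [0, 0, -0.2, 0, 0, 0],
    [0, 0, -0.2, 0, 0, 0],
    [0, 0, -0.1, 0, 0, 0],
    [0, 0, 0, 0, 0, 0],
  ],
)

```text
clock: 8.25
position: [0.5048, 0.0364, 0.0756]
ee_rot: [-3.001, -0.93, 0.001]
force: [0.4, 0.7, -0.6]
width: 0.317
```

Request:
move_arm(
  series=[
    [0, 0, -0.1, 0, 0, 0],
    [0, 0, -0.1, 0, 0, 0],
    [0, 0, 0, 0, 0, 0],
  ],
)

```text
clock: 8.55
position: [0.5051, 0.0365, 0.0748]
ee_rot: [3.0, 0.93, 0.001]
force: [-4.6, -0.5, 15.7]
width: 0.316
```

Request:
move_arm(
  series=[
    [0, 0, 0.1, 0, 0, 0],
    [0, 0, 0, 0, 0, 0],
    [0, 0, 0, 0, 0, 0],
    [0, 0, 0, 0, 0, 0],
  ],
  grip=0.5,
)

```text
clock: 8.95
position: [0.5049, 0.0364, 0.0746]
ee_rot: [-3.001, -0.93, 0.0]
force: [0.2, -0.2, -0.3]
width: 0.496
```

Request:
move_arm(
  series=[
    [0, 0, 1, 0, 0, 0],
    [0, 0, 2, 0, 0, 0],
    [-1, -1, 4, 0, 0, 0],
    [-2, -2, 2, 0, 0, 0],
    [-2, -2, 2, 0, 0, 0],
    [0, 0, 0, 0, 0, 0],
    [0, 0, 0, 0, 0, 0],
    [0, 0, 0, 0, 0, 0],
  ],
  grip=0.85,
)

```text
clock: 9.75
position: [0.4553, -0.0129, 0.1846]
ee_rot: [-3.0, -0.931, -0.0]
force: [-0.3, -0.1, 0.3]
width: 0.849
```

```bash
python3 w.py w3.png blue_puck_center:.055 carrier_center:.034
python3 - <<'E'
from h import *
a,c,st=shot('wrist');hsv=cv2.cvtColor(a,cv2.COLOR_RGB2HSV)
P=lambda k,z:onplane(c,k.reshape(-1,2),z)[:,:2]
u0,v0=proj(c,[[.5048,.0365,.06]])[0].astype(int);print(u0,v0)
box=np.zeros(a.shape[:2],bool);box[max(0,v0-70):v0+70,u0-70:u0+70]=1
b=(box&(hsv[...,0]>95)&(hsv[...,0]<130)&(hsv[...,1]>110))
k=cv2.convexHull(np.argwhere(b)[:,::-1].astype(np.int32));m=np.zeros(a.shape[:2],np.uint8);cv2.fillPoly(m,[k],1)
for z in (.044,.047): print('puck',z,fitcyl(c,m>0,[.5048,.0365],.015,z+.010,z+.022))
w=(box&(hsv[...,2]>175)&(hsv[...,1]<40)).astype(np.uint8);n,l,s,_=cv2.connectedComponentsWithStats(w);i=1+s[1:,4].argmax()
k=cv2.convexHull(np.argwhere(l==i)[:,::-1].astype(np.int32));print('carrier',cv2.minAreaRect((P(k,.054)*1000).astype(np.float32)),s[i])
x=cv2.resize(a[max(0,v0-90):v0+90,u0-110:u0+110],None,fx=3,fy=3,interpolation=cv2.INTER_CUBIC);save(x,'w3c.png')
E
```

```text
9.75 [ 0.4553 -0.0129  0.1846] [-3.    -0.931 -0.   ] cam [0.516 0.03  0.324]
jaw deg -55.512517677036456 tilt [ 2.e-04  4.e-04 -1.e+00]
blue_puck_center 0.79 [240.8, 114.3, 38.1, 34.8] [[0.5046 0.039  0.055 ]]
blue_puck_center 0.76 [341.5, 208.8, 38.6, 38.7] [[ 0.4858 -0.085   0.055 ]]
carrier_center 0.97 [232.4, 105.5, 61.7, 57.3] [[0.5036 0.036  0.034 ]]
262 133
puck 0.044 (array([0.50487293, 0.03751599]), np.int64(1012), 1116.393493682961)
puck 0.047 (array([0.50499868, 0.03742308]), np.int64(1012), 1142.894583281828)
carrier ((504.7832336425781, 36.594696044921875), (50.70618438720703, 51.57991027832031), 34.525543212890625) [ 232  101   62   63 2713]
```

View pics/w3c.png

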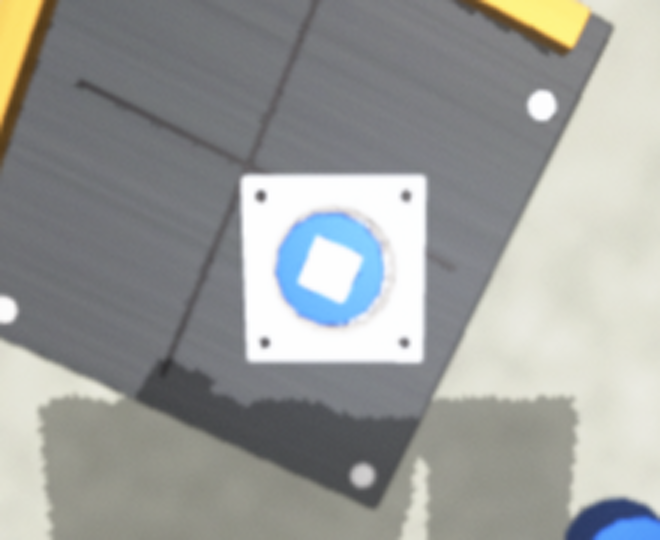

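The puck sits centred and upright in the recess (crop pixel 330,268), seated at the expected height. Next I'll grip the carrier above the stops' height.

Request:
move_arm(
  series=[
    [2, 2, -1, 0, 0, 0],
    [2, 2, -2, 0, 0, 0],
    [0.95, 0.95, -3, 0, 0, 0],
    [0, 0, -3, 0, 0, 0],
    [0, 0, -2.5, 0, 0, 0],
    [0, 0, -1.5, 0, 0, 0],
    [0, 0, -0.65, 0, 0, 0],
    [0, 0, 0, 0, 0, 0],
  ],
)

```text
clock: 10.75
position: [0.504, 0.0362, 0.0473]
ee_rot: [-3.0, -0.931, 0.003]
force: [-0.1, -0.4, 0.6]
width: 0.849
```

Run:
```python
from h import *
import cv2
# stage centre cross seen in w3.png at pixel (233.7,96.3); that picture was from TCP pose below
im=imaging.get_image('wrist')
c=cam(im,{'position':np.array([0.4553,-0.0129,0.1846]),'ee_rot':np.array([-3.0005,-.931,0])})
S=onplane(c,[[233.7,96.3]],.014)[0];print('stage centre',S)
t=np.radians(9.1);X=np.array([np.cos(t),np.sin(t)]);Y=np.array([-X[1],X[0]])
T=S[:2]+.045*(X+Y);print('target',T,'shift',T-[.5048,.0365],'in stage',(T-[.5048,.0365])@X,(T-[.5048,.0365])@Y)
s=monitor.observe();print(s['position'],s['force'])
```

```text
stage centre [0.51566976 0.07865136 0.014     ]
target [0.55298627 0.13020209] shift [0.04818627 0.09370209] in stage 0.06239953236534429 0.08490169066898808
[0.50449682 0.03621308 0.04816964] [0.61075118 0.27543681 0.50998896]
```

Request:
move_arm(
  series=[
    [0, 0, 0, 0, 0, 0],
    [0, 0, 0, 0, 0, 0],
    [0, 0, 0, 0, 0, 0],
    [0, 0, 0, 0, 0, 0],
    [0, 0, 0, 0, 0, 0],
    [0, 0, 0, 0, 0, 0],
  ],
  grip=0.45,
  force=30,
)

```text
clock: 11.4
position: [0.5047, 0.0359, 0.0487]
ee_rot: [3.0, 0.93, 0.001]
force: [-1.2, -0.5, 6.9]
width: 0.547
```

Request:
move_arm(
  series=[
    [0.2, 0.4, 0, 0, 0, -3],
    [0.4, 0.8, 0, 0, 0, -4],
    [0.6, 1.2, 0, 0, 0, -5],
    [0.6, 1.2, 0, 0, 0, -5],
    [0.6, 1.2, 0, 0, 0, -5],
    [0.5, 1, 0, 0, 0, -3.4],
    [0, 0, 0, 0, 0, 0],
    [0, 0, 0, 0, 0, 0],
  ],
)

```text
clock: 12.2
position: [0.5342, 0.095, 0.0487]
ee_rot: [-3.13, -0.252, -0.003]
force: [0.6, 3.7, 5.0]
width: 0.544
```

```bash
cat > s.py <<'E'
from h import *
s=monitor.observe();Rt=R.from_rotvec(s['ee_rot']).as_matrix()
t=np.radians(9.1);X=np.array([np.cos(t),np.sin(t)]);Y=np.array([-X[1],X[0]]);d=np.array([.55299,.1302])-s['position'][:2]
print(s['clock'],s['position'].round(4),'F',s['force'].round(1),'F stage',(s['force'][:2]@X).round(1),(s['force'][:2]@Y).round(1),'T',s['ft_torque'].round(2),s['width'])
print('jaw deg',np.degrees(np.arctan2(Rt[1,1],Rt[0,1])),'tilt',Rt[:,2].round(4),'to go world',d,'stage mm',d@X*1e3,d@Y*1e3)
E
python3 s.py
```

```text
12.2 [0.5342 0.095  0.0487] F [0.6 3.7 5. ] F stage 1.2 3.6 T [ 0.72 -0.15 -0.02] 0.5441936939089204
jaw deg -80.79817610918663 tilt [ 0.0018  0.0012 -1.    ] to go world [0.01883215 0.03516213] stage mm 24.156303479385446 31.741112492155622
```

Request:
move_arm(
  series=[
    [0.4, 0.75, 0, 0, 0, 0],
    [0.4, 0.75, 0, 0, 0, 0],
    [0.4, 0.75, 0, 0, 0, 0],
    [0.35, 0.7, 0, 0, 0, 0],
    [0, 0, 0, 0, 0, 0],
    [0, 0, 0, 0, 0, 0],
  ],
)

```text
clock: 12.8
position: [0.5494, 0.1226, 0.0487]
ee_rot: [3.131, 0.249, 0.002]
force: [0.7, 0.4, 6.1]
width: 0.542
```

```bash
python3 s.py
python3 - <<'E'
from h import *
o=[]
for n in ('side','scene'):
    a,c,st=shot(n);u,v=proj(c,[[.55,.12,.05]])[0].astype(int);o.append(cv2.resize(a[v-50:v+50,u-40:u+40],(400,500),interpolation=cv2.INTER_CUBIC))
save(np.hstack(o),'near.png')
E
```

```text
12.8 [0.5494 0.1226 0.0487] F [0.7 0.4 6.1] F stage 0.7 0.3 T [ 0.01 -0.08 -0.01] 0.5422786186669848
jaw deg -80.91599575315405 tilt [ 1.e-03 -2.e-04 -1.e+00] to go world [0.00358095 0.00755426] stage mm 4.730648189195776 6.892825081861238
```

View pics/near.png

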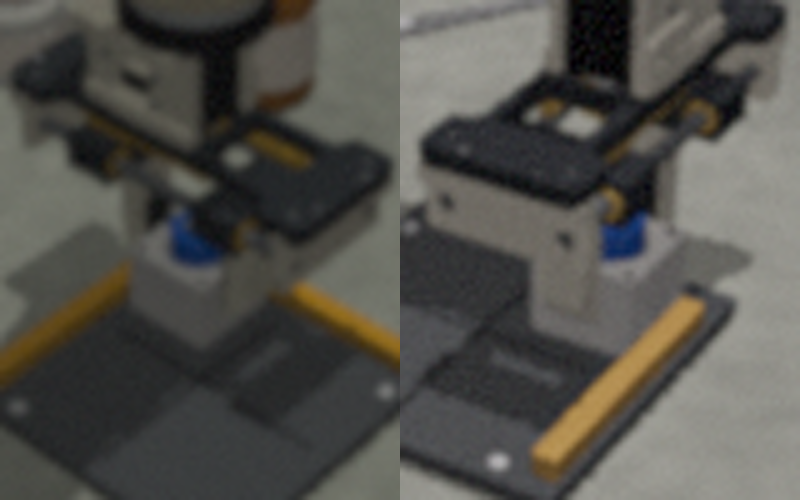

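The carrier is upright and square, a few mm from both stops. I'll make contact with stop B (stage y) first.

Request:
move_arm(
  series=[
    [-0.03, 0.2, 0, 0, 0, 0],
    [-0.03, 0.2, 0, 0, 0, 0],
    [-0.03, 0.15, 0, 0, 0, 0],
    [0, 0.1, 0, 0, 0, 0],
    [0, 0, 0, 0, 0, 0],
  ],
)

```text
clock: 13.4
position: [0.5485, 0.1276, 0.0487]
ee_rot: [3.13, 0.247, 0.001]
force: [-0.5, -4.2, 8.5]
width: 0.545
```

Request:
move_arm(
  series=[
    [0.2, 0.03, 0, 0, 0, 0],
    [0.1, 0.02, 0, 0, 0, 0],
    [0.1, 0.02, 0, 0, 0, 0],
    [0, 0, 0, 0, 0, 0],
  ],
)

```text
clock: 13.8
position: [0.5507, 0.1286, 0.0487]
ee_rot: [3.13, 0.248, -0.004]
force: [-5.8, -3.5, 15.3]
width: 0.542
```

```bash
python3 s.py
```

```text
13.8 [0.5507 0.1286 0.0487] F [-5.8 -3.5 15.3] F stage -6.3 -2.6 T [-0.62  1.37  0.1 ] 0.541944869995917
jaw deg -80.93651800949803 tilt [-0.0024 -0.002  -1.    ] to go world [0.00229761 0.00164293] stage mm 2.528535090595785 1.2588659210945838
```

Request:
move_arm(
  series=[
    [0.1, 0.02, 0, 0, 0, 0],
    [-0.02, 0.1, 0, 0, 0, 0],
    [0.1, 0.02, 0, 0, 0, 0],
    [-0.02, 0.1, 0, 0, 0, 0],
    [0, 0, 0, 0, 0, 0],
    [0, 0, 0, 0, 0, 0],
  ],
  force=45,
)

```text
clock: 14.4
position: [0.5516, 0.1288, 0.0488]
ee_rot: [3.128, 0.246, -0.007]
force: [-9.8, -10.1, 21.8]
width: 0.537
```

```bash
python3 s.py
```

```text
14.4 [0.5516 0.1288 0.0488] F [ -9.8 -10.1  21.8] F stage -11.3 -8.4 T [-1.89  1.92  0.29] 0.5374888540974136
jaw deg -80.99356110397966 tilt [-0.0039 -0.0046 -1.    ] to go world [0.0013989  0.00136769] stage mm 1.597607714194967 1.129231326084945
```

Request:
move_arm(
  series=[
    [0, 0, 0, 0.3, -0.25, 0],
    [0.1, 0.02, 0, 0, 0, 0],
    [-0.02, 0.1, 0, 0, 0, 0],
    [0.1, 0.02, 0, 0, 0, 0],
    [-0.02, 0.1, 0, 0, 0, 0],
    [0, 0, 0, 0, 0, 0],
    [0, 0, 0, 0, 0, 0],
  ],
  force=55,
)

```text
clock: 15.1
position: [0.5516, 0.1288, 0.0487]
ee_rot: [3.13, 0.245, -0.005]
force: [-14.8, -16.1, 29.2]
width: 0.54
```

```bash
python3 s.py
```

```text
15.1 [0.5516 0.1288 0.0487] F [-14.8 -16.1  29.2] F stage -17.2 -13.6 T [-3.47  3.18  0.4 ] 0.5395007738212018
jaw deg -81.06381490626279 tilt [-0.0028 -0.0026 -1.    ] to go world [0.00134084 0.00140307] stage mm 1.54587558629818 1.1733491506385472
```

Request:
move_arm(
  series=[
    [0, 0, 0, 0.2, -0.2, 0],
    [0.05, 0.01, 0.1, 0, 0, 0],
    [-0.02, 0.15, 0, 0, 0, 0],
    [0, 0, 0, 0, 0, 0],
    [0, 0, 0, 0, 0, 0],
    [0, 0, 0, 0, 0, 0],
  ],
)

```text
clock: 15.7
position: [0.5518, 0.1288, 0.0487]
ee_rot: [3.131, 0.243, -0.001]
force: [-11.4, -19.2, 21.3]
width: 0.543
```

```bash
python3 s.py; python3 w.py w4.png
python3 - <<'E'
from h import *
o=[]
for n in ('side','scene'):
    a,c,st=shot(n);u,v=proj(c,[[.55,.12,.04]])[0].astype(int);a4=cv2.resize(a,None,fx=6,fy=6,interpolation=cv2.INTER_CUBIC)
    o.append(a4[v*6-290:v*6+290,u*6-200:u*6+200])
save(np.hstack(o),'final.png')
E
```

```text
15.7 [0.5518 0.1288 0.0487] F [-11.4 -19.2  21.3] F stage -14.3 -17.1 T [-4.19  2.59  0.47] 0.5433363504527909
jaw deg -81.11480782594836 tilt [-3.e-04 -9.e-04 -1.e+00] to go world [0.00119849 0.00135214] stage mm 1.3972540639889426 1.145576145231787
15.7 [0.5518 0.1288 0.0487] [ 3.131e+00  2.430e-01 -1.000e-03] cam [0.625 0.141 0.188]
jaw deg -81.11480782594836 tilt [-3.e-04 -9.e-04 -1.e+00]
```

View pics/final.png

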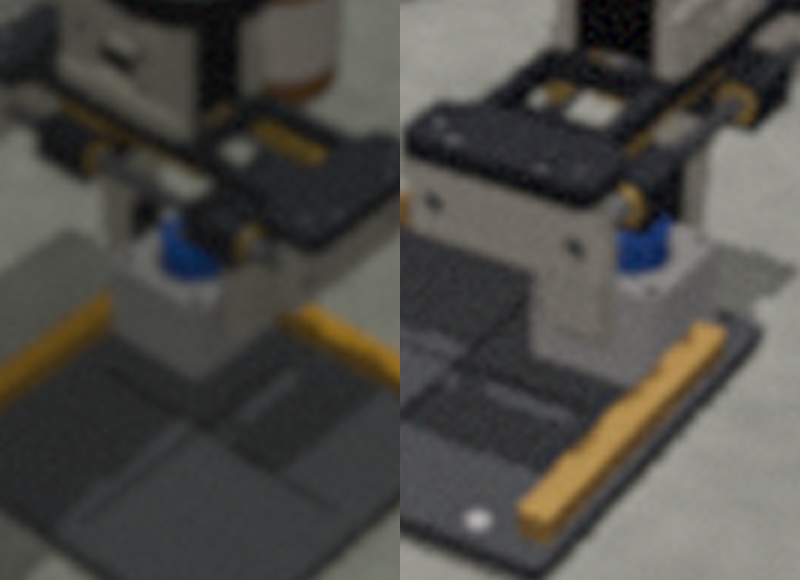

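View pics/w4.png

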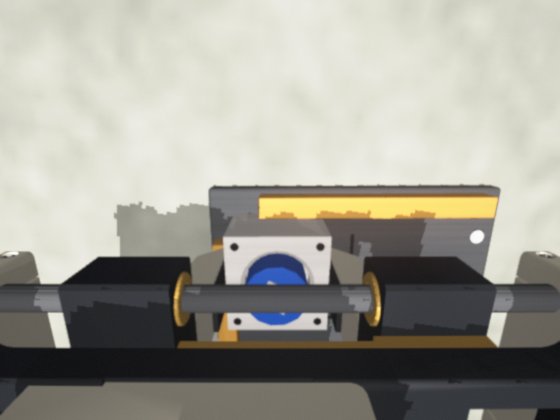

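```bash
python3 - <<'E'
from h import *
a,c,st=shot('wrist');g=a.astype(int);hsv=cv2.cvtColor(a,cv2.COLOR_RGB2HSV)
t=np.radians(9.1);X=np.array([np.cos(t),np.sin(t)]);Y=np.array([-X[1],X[0]])
ye=(hsv[...,0]>12)&(hsv[...,0]<32)&(hsv[...,1]>90)
for u in (268,280,300,320,400,440,480):
    r=np.nonzero(ye[185:232,u])[0]+185; f=onplane(c,[[u,r.max()+.5]],.026)[0]
    s='';
    if u<325:
        v=g[222:250,u].sum(1);k=222+np.diff(v).argmax();q=onplane(c,[[u,k+.5]],.054)[0];s=f'carrier edge row {k} x {q[:2]@X*1e3:.1f}'
    print(u,'stop inner row',r.max(),f'x {f[:2]@X*1e3:.1f}',s)
E
python3 s.py
```

```text
268 stop inner row 218 x 590.6 carrier edge row 235 x 590.9
280 stop inner row 218 x 590.6 carrier edge row 235 x 590.9
300 stop inner row 218 x 590.6 carrier edge row 236 x 590.3
320 stop inner row 218 x 590.5 carrier edge row 236 x 590.3
400 stop inner row 218 x 590.3 
440 stop inner row 218 x 590.3 
480 stop inner row 217 x 590.7 
15.9 [0.5518 0.1288 0.0487] F [-12.2 -19.9  20.1] F stage -15.2 -17.8 T [-4.22  2.59  0.51] 0.5445556003545122
jaw deg -81.1101545833783 tilt [-3.e-04 -9.e-04 -1.e+00] to go world [0.00122602 0.00136061] stage mm 1.425783498220273 1.1495808751283882
```

```bash
python3 -c "
from cell import workorder;print(workorder.sign_off())"; python3 s.py
```

```text
the job is handed in; nothing more can be done
None
the job is handed in; nothing more can be done
```

I set the smaller blue puck, the one on the mat, in the carrier's recess and let go of it. I then gripped the carrier, slid it square into the stage corner and handed the job in at about 16 s, still pressing it there.

**Puck:** It touched the recess floor at the expected height, within 1 mm. After release, the wrist view showed it centred and upright. The other pucks, the larger look-alike and the bench items were not touched as far as I could tell. I did not re-measure them at the end.

**Carrier at hand-in:**
- **Push on the stops:** about 15 N towards stop A and 18 N towards stop B, with about 20 N downward. Pushing harder no longer moved the carrier.
- **Stop A:** the picture puts the carrier's face and the stop's inner face within 0.3 mm of each other.
- **Stop B:** this contact rests on the force and the lack of movement only, because the finger hid it from the wrist camera.
- **Flat and square:** tool tilt was under 0.1°. Yaw read about 0.2° off my visual estimate of the stage's direction. Flatness is judged from tool tilt and downward force, not measured on the carrier itself.

**Disagreements:** The carrier stopped 1.1–1.4 mm short of the corner position I had estimated from the stage's centre cross. My two other ways of locating the stage, from its edges and from the stops, differed by about 3 mm. I went by the contact.

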